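# Tip the used finger splints into the soaking basin and dose the disinfectant

## Robot

A 6-joint arm with a two-finger parallel gripper is mounted at the origin on the work surface. World frame = base frame: x ahead of the robot, y to its left, z up, the work surface at z = 0. Lengths are in mm, angles in rad, forces in N, time in s.
With the tool pointing down it reaches from about 400 to 925 mm from the base axis. Payload 12.5 kg.
Tool frame: the origin (TCP) lies midway between the tips of the shut fingers; the grasp point (between the pads) lies 19 mm behind it; z points along the fingers, y is the line along which they close (so a half turn about z gives the same grasp; the last joint's range is limited). The gripper opens to 95 mm and grips with 3 to 60 N. Pads are 20 mm wide; open, the fingers measure 119 mm over their backs; the gripper's body (75 mm by 180 mm) begins 59 mm behind the grasp point.
Start: joints at [-1.404, 0.491, 1.559, -0, 1.092, -0.106], TCP at [168.416, -601.899, 214.661] pointing down, gripper open.
Joint ranges: [-3.1, 3.1], [-0.84, 2.19], [0.05, 2.79], [-1.13, 4.28], [0.06, 2.93], [-2.69, 2.69]. Speed limits (rad/s): [2.22, 2.22, 2.79, 3.14, 3.14, 3.14].

## Interface

Orientations are given as [roll, pitch, yaw] about the fixed x, y, z axes, in that order (R = Rz(yaw) Ry(pitch) Rx(roll)).
In Python, from cell import state, read_camera, camera_info, env gives the robot as it stands.
- The arm moves only by the tool move_arm, never from a script. Its argument "commands" is a list of rows, each a list of 3 entries, a list of its own where there are three numbers: the shift along the world's x, y, z in cm, then the turn, a rotation vector about the world's x, y, z in degrees, then the opening, from 0 (shut) to 1 (fully open). A call has 1 to 10 rows; each row shifts and turns the commanded pose from where the row before left it; what a row does not reach is not made up. A row lasts 1/10 s, in which the tool goes at most 50 mm and 8.59 degrees, less where a joint would pass 70% of its speed; a pose out of reach is approached as far as the arm can. A call with a gripper value outside its range is refused whole. The fingers move at their own pace and stop on an object; the grip force is fixed at half the most. Time passes only in rows, so rows that do not move let the fingers close. It gives the time, the measured TCP pose, the force, the opening and the grip force at its end, in the units of the state.
- state(): the state, without advancing time (a new reading comes with each control period).
- read_camera(name): name is "scene" or "side" or "wrist"; returns the picture (400x640x3 uint8, blue, green, red); there is no depth.
- camera_info(name): a dict with "K" (3x3 intrinsics, pixels), "cam_to_world" (4x4, takes a point from camera to world coordinates). Camera axes: x right, y down, z forward; pixel columns grow to the right and rows downward; lengths in mm; the calibration is good to about 2 mm. A picture is of the moment at which its call begins: read the wrist's pose just before it. camera_info takes no time and is no camera call; for the wrist camera it gives the pose at the moment of the call.
- env.job_done(): hands the job in; it is judged then, once.
The state is a dict: "t": time; "joints": joint angles; "qvel": joint speeds; "tau": joint torques, N m; "eef_pos": TCP position; "tcp_rot": TCP orientation; "ft_force": force on the tool from outside, world axes, zero at the start; "moment": the same for the moment, N m; "opening": opening from 0.0 (shut) to 1.0 (fully open); "grip_force": force on a finger pad.
Only numpy, scipy, OpenCV 4.12 (cv2) and the standard library are available. Lean on these libraries where they do the work, as an engineer would, in place of code of your own. Each camera call takes 0.05 s, during which the arm holds its last target. There are 200 camera calls.

## Task

Two used finger splints lie in the handled tray: without touching them with the gripper, tip them out of the tray into the soaking basin and stand the empty tray flat on the worktop again. Then press the cap of the pump bottle beside the basin right down, to dose the disinfectant, and let it spring back up. Leave the other things on the worktop where they are.

Things in the scene. Friction and masses are not known exactly. Their poses are not given: they have to be found in the camera images.
- tray: dark grey plastic tray like a small dustpan, with a walnut handle; loose, about 140 g. Floor 125 mm (x) by 110 mm (y), 4 mm thick, walls 4 mm thick and 28 mm high on three sides; the side at -x is open (the mouth). Origin: centre of the floor's underside; z up, +x towards the handle, which at the start points more or less away from the robot
- tray_grip (a point): middle of the tray's handle: 105 mm along +x from the tray's origin, 34 mm above its underside; axes as the tray's. The handle is a straight bar along x, 24 mm wide (y) and 24 mm high, reaching from 62 to 139 mm from the tray's origin, its underside 22 mm and its top 46 mm above the tray's underside. A plate 40 mm wide and 46 mm high joins it to the tray's back wall
- tray_lip (a point): middle of the open edge of the tray's floor, on its upper face: 62.5 mm along -x from the tray's origin; axes as the tray's
- splint_long: the longer finger splint: a bent aluminium gutter (half tube) 90 mm long (along its x), 30 mm wide, 15 mm high, 3 mm thick, 40 g, lying in the tray open side down. Origin: middle of its underside
- splint_short: the shorter finger splint: as the longer one, but 66 mm long. Origin: middle of its underside
- basin: stainless steel soaking basin, an open square box 200 x 200 mm and 60 mm high with walls and floor 5 mm thick, fixed to the worktop. Origin: centre of its underside; z up
- basin_in (a point): centre of the basin's inner floor, 5 mm above the worktop; axes as the basin's (parallel to its sides)
- bottle: white disinfectant pump bottle, 72 mm across, fixed on an 84 mm square steel foot on the basin's -y side. Its grey collar ends 170 mm above the worktop; the pump cap is above that. Origin: centre of the foot's underside; z up, +y towards the basin
- pump (a joint): how far the pump cap is pressed down, m: 0 = up, 0.014 = right down. A spring pushes it back up: about 4 N to start it, 10 N at the bottom
- pump_top (a point): centre of the flat top of the pump cap, a grey disc 42 mm across and 20 mm thick, 206 mm above the worktop when up. A spout 11 mm thick leaves the cap, its centre line 10 mm below the top, and reaches 88 mm along the bottle's +y, over the basin; axes as the bottle's
- shell: bystander: cream thermoplastic wrist shell, an arch about 190 mm long (x), 88 mm wide and 45 mm high. Origin: middle of its underside
- dynamometer: bystander: blue plastic hand dynamometer lying flat, 220 mm long (x), 85 mm wide, 33 mm high. Origin: on its underside, 98 mm from the handle end
- spatula: bystander: steel spatula with a walnut handle, 200 mm long (x), blade 65 mm wide, 20 mm high. Origin: middle of its length, on the underside
- jar: bystander: closed white jar, 64 mm across, 60 mm high. Origin: centre of its underside
- roll: bystander: grey roll of strapping standing on its end, 76 mm across, 50 mm high. Origin: centre of its underside
- lotion: bystander: closed white bottle without a pump, 60 mm across, 160 mm high. Origin: centre of its underside
There are look-alikes about, which are no part of the job. Of the things like the tray, leave any that is yellow; of the rest the larger one is meant.

How it is judged:
By the outcome, as a careful person would: the job done as asked, in the order asked, and still so for the second after the job is handed in, with the robot touching nothing.
It also fails if it takes over 70 s, if anything falls off the work surface, if the arm or the gripper's body presses on something with over 40 N, if the wrist force passes 120 N, or if a joint passes its speed limit or range.

## Working session

There is one attempt and no reset: what is moved stays moved. The work goes in short steps, Python scripts to look and compute and a tool call to move; the robot and the scene stay as the last step left them, time stands still between calls to the robot, and variables do not carry over. Pictures are saved under pics/ and viewed, at most 10 in all, crops included, and the job is handed in when it is done.

Besides the shell and the picture viewer there is one more tool, called as a command line: name --argument value ..., lists and objects as JSON in quotes. move_arm: Moves the arm, as the interface text tells. Its arguments: {"type":"object","properties":{"commands":{"type":"array"}},"required":["commands"]}

```bash
mkdir -p pics; python3 - <<'E'
from cell import *
import cv2,numpy as np
np.set_printoptions(precision=3,suppress=True)
for n in("scene","side"):
    im=read_camera(n); cv2.imwrite(f"pics/{n}0.png",im)
    i=camera_info(n);print(n,i["K"],i["cam_to_world"])
print(state())
E
```

```text
scene [[435.429   0.    323.51 ]
 [  0.    435.429 192.225]
 [  0.      0.      1.   ]] [[   0.       0.826   -0.564 1254.615]
 [   1.       0.001    0.002   22.601]
 [   0.002   -0.564   -0.826 1269.19 ]
 [   0.       0.       0.       1.   ]]
side [[383.67    0.    320.92 ]
 [  0.    383.67  203.554]
 [  0.      0.      1.   ]] [[ -0.997  -0.053   0.058 450.372]
 [ -0.078   0.694  -0.715 797.084]
 [ -0.003  -0.718  -0.696 888.727]
 [  0.      0.      0.      1.   ]]
{'t': 0.1, 'joints': array([-1.404,  0.491,  1.559,  0.   ,  1.092, -0.106]), 'qvel': array([ 0.   , -0.001, -0.001,  0.001,  0.001, -0.   ]), 'tau': array([  0.002, -61.362, -25.861,   0.069,   0.047,  -0.   ]), 'eef_pos': array([ 168.369, -601.67 ,  214.149]), 'tcp_rot': array([-3.141, -0.   ,  0.273]), 'ft_force': array([ 0.177, -0.628,  0.08 ]), 'moment': array([-0.007, -0.012, -0.012]), 'grip_force': 0.0, 'opening': 0.9983110603599145}
```

View pics/scene0.png

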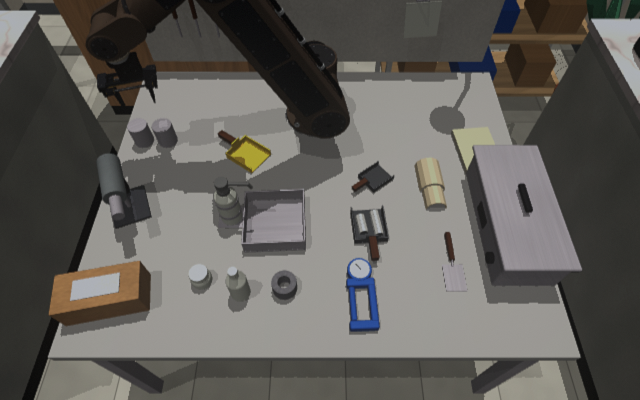

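View pics/side0.png

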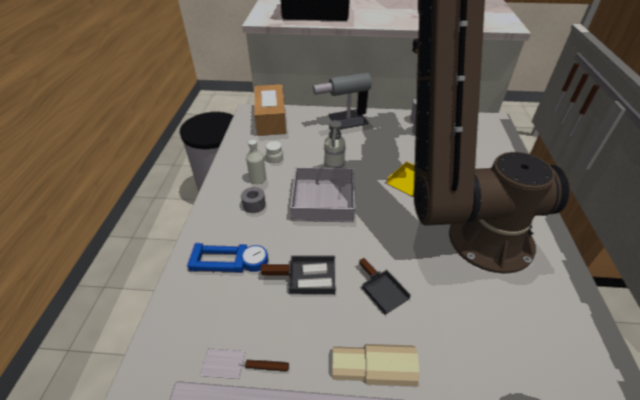

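Dark tray with splints is at about (370,225) in the scene view, handle to (375,258). Look-alikes are the yellow tray (247,150) and the small dark empty tray (375,178). The basin is at (274,220), the bottle at (228,200) and the dynamometer dial at (359,268). By the description I take the large dark tray at (370,225).

```bash
cat > h.py <<'E'
import cv2,numpy as np
from cell import *
np.set_printoptions(precision=1,suppress=True)
def ray(n,p,z,ci=None):
    c=ci or camera_info(n);T=c["cam_to_world"];d=T[:3,:3]@np.linalg.inv(c["K"])@[p[0],p[1],1];o=T[:3,3]
    return (o+d*(z-o[2])/d[2])
def pix(n,P,ci=None):
    c=ci or camera_info(n);T=np.linalg.inv(c["cam_to_world"]);q=c["K"]@(T[:3,:3]@P+T[:3,3]);return q[:2]/q[2]
E
python3 - <<'E'
from h import *
im=cv2.imread("pics/scene0.png")
c=im[180:340,200:400];c=cv2.resize(c,None,fx=4,fy=3.75,interpolation=cv2.INTER_CUBIC);cv2.imwrite("pics/crop1.png",c)
hsv=cv2.cvtColor(im,cv2.COLOR_BGR2HSV)
def cc(m,box,mina=20):
    x0,y0,x1,y1=box;k=np.zeros_like(m);k[y0:y1,x0:x1]=m[y0:y1,x0:x1]
    n,l,s,ce=cv2.connectedComponentsWithStats(k)
    return [(s[i],ce[i],cv2.minAreaRect(np.argwhere(l==i)[:,::-1].astype(np.float32))) for i in range(1,n) if s[i,4]>mina]
br=((hsv[...,0]<15)&(hsv[...,1]>100)&(hsv[...,2]<140)).astype(np.uint8)
for s,ce,r in cc(br,(340,225,400,270)):
    print("brown",s,ce,r,[ray("scene",p,46) for p in cv2.boxPoints(r)])
bl=((hsv[...,0]>100)&(hsv[...,0]<125)&(hsv[...,1]>120)).astype(np.uint8)
for s,ce,r in cc(bl,(330,245,400,335)): print("blue",s,ray("scene",(s[0],s[1]),33),ray("scene",(s[0]+s[2],s[1]+s[3]),33))
E
```

```text
brown [369 237  10  21 139] [373.6 247. ] ((373.5895080566406, 246.92141723632812), (20.881868362426758, 6.608185768127441), 82.40535736083984) [array([591.1, 169.3,  46. ]), array([587.9, 190.3,  46. ]), array([660.4, 193.9,  46. ]), array([663.4, 173.5,  46. ])]
blue [ 347  260   32   71 1042] [665.   97.8  33. ] [884.4 181.5  33. ]
```

View pics/crop1.png

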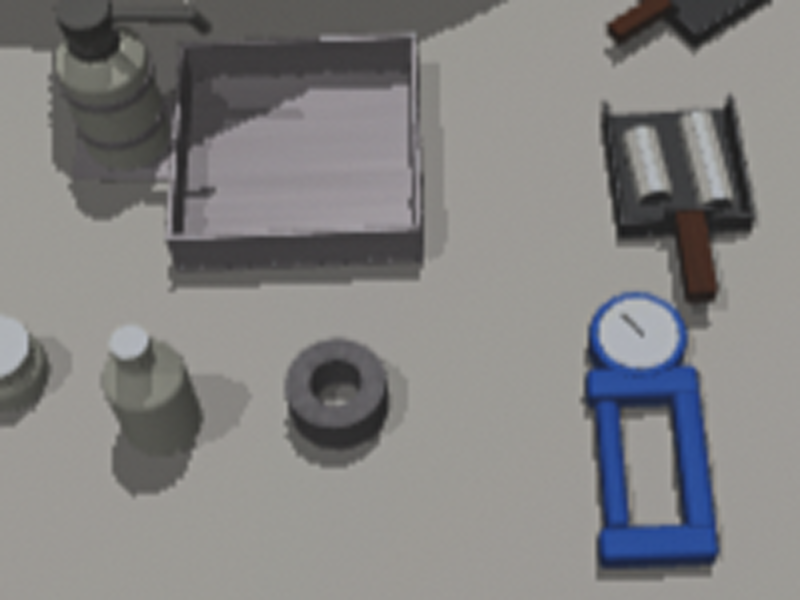

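```bash
python3 - <<'E'
from h import *
f=lambda u,v:(200+u/4,180+v/3.75)
for n,p,z in [("tray FL",(605,104),30),("tray FR",(732,97),30),("tray BL",(620,237),0),("tray BR",(750,232),0),
 ("basin",(182,45),60),("basin",(416,36),60),("basin",(422,235),60),("basin",(168,238),60)]:
    print(n,ray("scene",f(*p),z))
im=cv2.imread("pics/scene0.png")
cv2.imwrite("pics/crop2.png",cv2.resize(im[165:245,200:300],None,fx=7,fy=7,interpolation=cv2.INTER_CUBIC))
s=cv2.imread("pics/side0.png")
cv2.imwrite("pics/crop3.png",cv2.resize(s[110:290,250:400],None,fx=4,fy=3.3,interpolation=cv2.INTER_CUBIC))
E
```

```text
tray FL [471.  118.2  30. ]
tray FR [463.4 225.7  30. ]
tray BL [589.1 127.8   0. ]
tray BR [584.1 234.5   0. ]
basin [ 427.7 -237.5   60. ]
basin [417.7 -41.   60. ]
basin [618.8 -31.3  60. ]
basin [ 621.7 -228.9   60. ]
```

View pics/crop2.png

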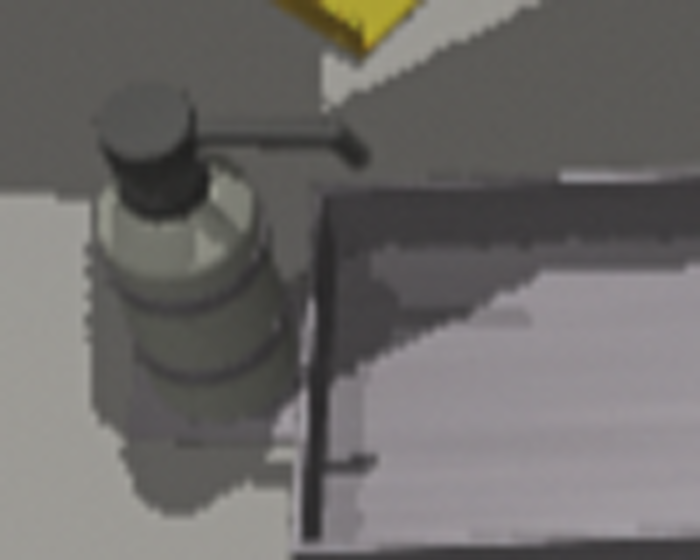

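View pics/crop3.png

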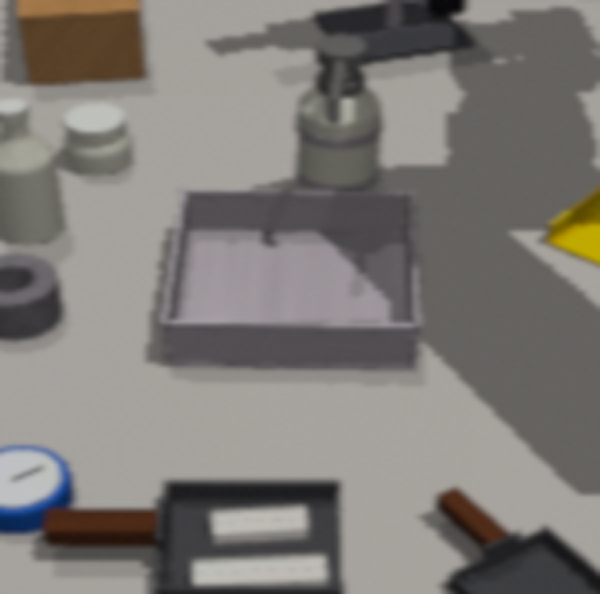

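Cap top sits at crop2 (147,121), which is full-frame (221,182). The spout points right, ending near (251,186). The crops confirm my choice: the larger dark tray with two splints, handle towards +x. Its origin is about (527,177) with yaw about 4°, and the basin centre is about (521,-135). I start the approach now.

move_arm --commands '[[[2,3.5,2.5],[0,0,-4],0.55],[[2,3.5,2.5],[0,0,-4],0.55],[[2.2,4,0],[0,0,-3.4],0.55],[[2.2,4,0],[0,0,0],0.55],[[2.2,4,0],[0,0,0],0.55],[[2.2,4,0],[0,0,0],0.55],[[2.2,4,0],[0,0,0],0.55],[[2.2,4,0],[0,0,0],0.55],[[2.2,4,0],[0,0,0],0.55],[[2.2,4,0],[0,0,0],0.55]]'

```text
t: 1.1
eef_pos: [384.9, -210.1, 264.7]
tcp_rot: [3.141, -0.0, 0.074]
ft_force: [1.8, -0.5, -0.6]
opening: 0.55
grip_force: 0.0
```

move_arm --commands '[[[2.2,4,0],[0,0,0],0.55],[[2.2,4,0],[0,0,0],0.55],[[2.2,4,0],[0,0,0],0.55],[[2.2,4,0],[0,0,0],0.55],[[2.2,4,0],[0,0,0],0.55],[[2.2,4,0],[0,0,0],0.55],[[2.2,4,0],[0,0,0],0.55],[[2.2,3,0],[-0.6,8.3,0],0.55],[[2.2,3,0],[-0.6,8.3,0],0.55],[[2.2,2,0],[-0.6,8.3,0],0.55]]'

```text
t: 2.1
eef_pos: [604.9, 150.4, 265.4]
tcp_rot: [-3.141, 0.44, 0.076]
ft_force: [0.8, -1.3, 0.8]
opening: 0.552
grip_force: 0.0
```

```bash
python3 - <<'E'
from h import *
print("cap",ray("scene",(221,182.3),206),"spout",ray("scene",(251.4,186.4),196))
s=state();print(s["t"],s["eef_pos"],s["tcp_rot"]*57.3,s["opening"],s["joints"]*57.3)
ci=camera_info("wrist");im=read_camera("wrist");cv2.imwrite("pics/w1.png",im)
P=np.array([614.,183.5,17.])
print(P-s["eef_pos"],[pix("wrist",np.array(p),ci) for p in([662,187,46],[588,181,46],[621.7,184,46])])
E
```

```text
cap [ 492.3 -283.2  206. ] spout [ 500.2 -192.6  196. ]
2.1 [604.9 150.4 265.4] [-180.    25.2    4.3] 0.551952873517167 [ 7.3 36.8 69.2  1.3 99.1 92.9]
[   9.1   33.1 -248.4] [array([283. ,  46.6]), array([287.7, 113.9]), array([285.5,  85.7])]
```

View pics/w1.png

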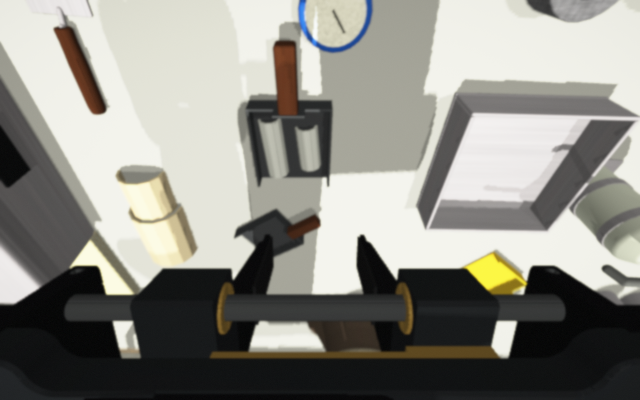

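Wrist view: the handle runs from (284,42) to (287,114), as predicted. The dial at (335,15) is clear of it. Going down.

move_arm --commands '[[[1.1,3.3,-2],[0,0,0],0.55],[[0,0,-4],[0,0,0],0.55],[[0,0,-4],[0,0,0],0.55],[[0,0,-4],[0,0,0],0.55],[[0,0,-4],[0,0,0],0.55],[[0,0,-3],[0,0,0],0.55],[[0,0,-2],[0,0,0],0.55],[[0,0,-1.8],[0,0,0],0.55],[[0,0,0],[0,0,0],0.55],[[0,0,0],[0,0,0],0.0]]'

```text
t: 3.15
eef_pos: [615.6, 181.1, 17.0]
tcp_rot: [-3.141, 0.436, 0.074]
ft_force: [0.4, 0.0, -0.2]
opening: 0.507
grip_force: 0.0
```

move_arm --commands '[[[0,0,0],[0,0,0],0],[[0,0,0],[0,0,0],0],[[0,0,0],[0,0,0],0],[[0,0,0],[0,0,0],0],[[0,0,0],[0,0,0],0],[[0,0,0],[0,0,0],0]]'

```text
t: 3.75
eef_pos: [615.7, 181.3, 17.4]
tcp_rot: [-3.141, 0.435, 0.074]
ft_force: [0.2, 0.5, 6.2]
opening: 0.252
grip_force: 30.0
```

move_arm --commands '[[[0,0,0.5],[0,0,0],0],[[0,0,1],[0,0,0],0],[[0,0,1],[-0.2,3,0],0],[[0,0,2],[-0.2,3,0],0],[[0,0,3],[-0.2,3,0],0],[[0,0,3],[0,0,0],0],[[0,0,3],[0,0,0],0],[[0,0,2],[0,0,0],0],[[0,0,0],[0,0,0],0]]'

```text
t: 4.65
eef_pos: [616.3, 181.2, 174.8]
tcp_rot: [-3.139, 0.588, 0.075]
ft_force: [0.2, 0.4, -2.4]
opening: 0.257
grip_force: 30.0
```

```bash
python3 - <<'E'
from h import *
a=read_camera("wrist");b=read_camera("scene")[120:300,200:420]
s=state();print(s["t"],s["eef_pos"],s["tcp_rot"]*57.3,s["joints"]*57.3)
b=cv2.resize(b,None,fx=2.2,fy=2.22);a=cv2.resize(a,None,fx=.6,fy=.6)
c=np.zeros((600,484,3),np.uint8);c[:b.shape[0],:b.shape[1]]=b;a=a[:600-b.shape[0],:484];c[b.shape[0]:b.shape[0]+a.shape[0],:a.shape[1]]=a
cv2.imwrite("pics/l1.png",c)
E
```

```text
4.75 [615.3 181.  171.3] [-179.9   34.     4.3] [  9.3  46.7  66.6   2.9 100.6  94.7]
```

View pics/l1.png

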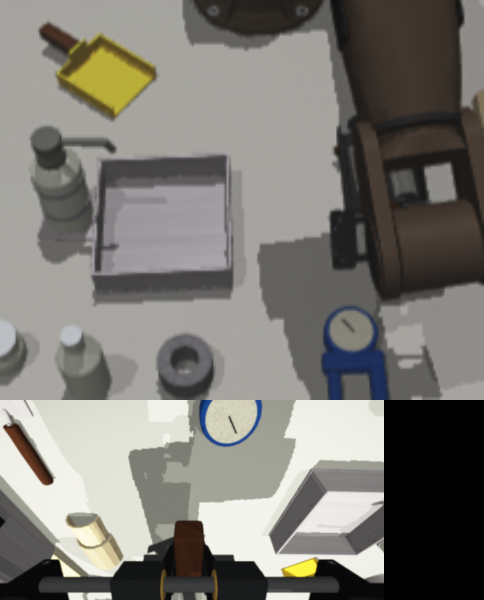

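The tray is held and the load reads about 2.4 N. I carry it over the basin with the mouth slightly raised.

move_arm --commands '[[[0.4,-1.2,0],[0,0,0],0],[[0.7,-2.4,0],[0,0,0],0],[[0.8,-3.2,0],[0,0,0],0],[[0.9,-3.8,0],[0,0,0],0],[[0.9,-4,0],[0,0,0],0],[[0.9,-4,0],[0,0,0],0],[[0.9,-3.8,0],[0,0,0],0],[[0.8,-3.2,0],[0,0,0],0],[[0.8,-2.2,0],[0,0,0],0],[[0.5,-1.3,0],[0,0,0],0]]'

```text
t: 5.75
eef_pos: [691.2, -112.8, 169.9]
tcp_rot: [-3.139, 0.595, 0.073]
ft_force: [-0.5, 0.2, -2.3]
opening: 0.253
grip_force: 30.0
```

```bash
python3 - <<'E'
from h import *
b=read_camera("side")[60:260,180:460]
s=state();print(s["t"],s["eef_pos"],s["tcp_rot"]*57.3,s["joints"]*57.3)
cv2.imwrite("pics/c1.png",cv2.resize(b,None,fx=2.8,fy=2.8,interpolation=cv2.INTER_CUBIC))
print([pix("side",np.array(p)) for p in([540.,-122,182],[540,-67,182],[540,-177,182])])
E
```

```text
5.8 [ 691.6 -113.8  169.9] [-179.9   34.1    4.1] [-11.4  52.5  54.1  -8.9 106.4  74.5]
[array([315.8, 158.6]), array([314.1, 170.1]), array([317.3, 147.8])]
```

View pics/c1.png

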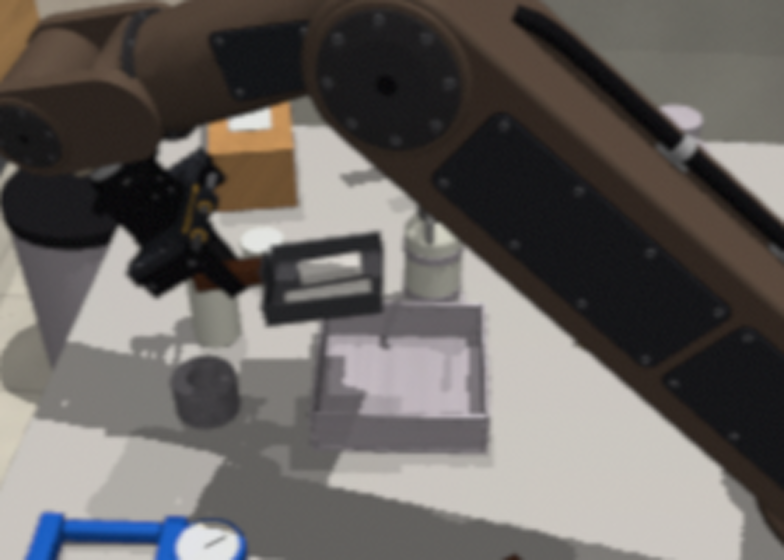

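Side view: the tray is rigid, with no droop. Its mouth is at about (316,157) full-frame, as predicted, and both splints are inside. I tip it about the lip.

move_arm --commands '[[[0,0,-0.2],[0.33,-4.5,0],0],[[0,0,-0.2],[0.33,-4.5,0],0],[[-0.3,0,0.8],[0.37,-5,0],0],[[-0.3,0,0.8],[0.37,-5,0],0],[[-0.3,0,0.8],[0.37,-5,0],0],[[-0.6,0,0.6],[0.37,-5,0],0],[[-0.6,0,0.6],[0.37,-5,0],0],[[-0.6,0,0.6],[0.37,-5,0],0],[[-0.9,0,0.6],[0.37,-5,0],0],[[-0.9,0,0.6],[0.37,-5,0],0]]'

```text
t: 6.8
eef_pos: [645.5, -108.9, 221.6]
tcp_rot: [-3.14, -0.267, 0.075]
ft_force: [1.2, 0.1, -2.4]
opening: 0.249
grip_force: 30.0
```

move_arm --commands '[[[-0.9,0,0.6],[0.37,-5,0],0],[[-1.1,0,0],[0.37,-5,0],0],[[-1.1,0,0],[0.37,-5,0],0],[[-1.1,0,0],[0.37,-5,0],0],[[0,0,0],[0,0,0],0],[[0,0,0],[0,0,0],0],[[0,0,0],[0,0,0],0]]'

```text
t: 7.5
eef_pos: [608.1, -108.6, 227.9]
tcp_rot: [-3.137, -0.595, 0.076]
ft_force: [-0.1, 0.1, -1.6]
opening: 0.254
grip_force: 30.0
```

```bash
python3 - <<'E'
from h import *
b=read_camera("side")[60:260,180:460]
s=state();print(s["t"],s["eef_pos"],s["tcp_rot"]*57.3,s["joints"]*57.3,s["ft_force"])
cv2.imwrite("pics/t1.png",cv2.resize(b,None,fx=2.4,fy=2.4,interpolation=cv2.INTER_CUBIC))
E
```

```text
7.55 [ 608.2 -108.6  227.8] [-179.7  -34.1    4.4] [-22.9  18.3 112.4  40.8  23.6  28.5] [-1.1  0.1 -1.8]
```

View pics/t1.png

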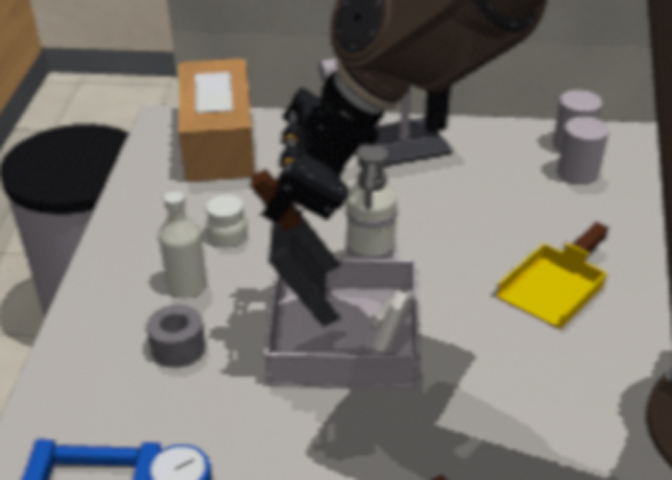

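One splint is clearly in the basin, leaning at crop (395,320). The other is hidden, but the load fell to about 1.7 N, which fits an empty tray. I tilt a bit more and jiggle to make sure.

move_arm --commands '[[[-0.8,0,0.2],[0.4,-5,0],0],[[-0.8,0,0.2],[0.4,-5,0],0],[[0.6,0,0.8],[0,0,0],0],[[-0.6,0,-0.8],[0,0,0],0],[[0.6,0,0.8],[0,0,0],0],[[-0.6,0,-0.8],[0,0,0],0],[[0,0,0],[0,0,0],0],[[0,0,0],[0,0,0],0],[[0,0,0],[0,0,0],0]]'

```text
t: 8.45
eef_pos: [599.0, -105.4, 230.1]
tcp_rot: [-3.123, -0.703, 0.077]
ft_force: [0.9, 0.3, -1.8]
opening: 0.253
grip_force: 30.0
```

```bash
python3 - <<'E'
from h import *
f=[]
for n in("side","scene","side","scene"):
    b=read_camera(n);f.append(state()["ft_force"])
s=state();print(s["t"],s["eef_pos"],s["tcp_rot"]*57.3,np.mean(f,0),s["joints"]*57.3)
E
```

```text
8.65 [ 598.7 -105.5  230.1] [-179.   -40.3    4.4] [ 0.  -0.4 -2. ] [-24.9  17.3 117.3  65.2  21.4   3.1]
```

move_arm --commands '[[[0.5,0,1.5],[0,0,0],0],[[1,0,1.5],[-0.37,5,0],0],[[1,0,1.5],[-0.37,5,0],0],[[1,0,0],[-0.37,5,0],0],[[1,0,0],[-0.37,5,0],0],[[1,0,0],[-0.37,5,0],0],[[1,0,0],[-0.37,5,0],0],[[1,0,0],[-0.37,5,0],0],[[1,0,-0.5],[-0.37,5,0],0],[[0.7,0,-1],[-0.37,5,0],0]]'

```text
t: 9.65
eef_pos: [686.0, -101.5, 250.0]
tcp_rot: [-3.106, 0.016, 0.079]
ft_force: [0.6, -0.2, -1.6]
opening: 0.25
grip_force: 30.0
```

move_arm --commands '[[[0,0,-1],[-0.37,5,0],0],[[0,0,-1],[-0.37,5,0],0],[[0,0,-1],[-0.37,5,0],0],[[0,1,0],[-0.37,5,0],0],[[0,2,0],[0,0,0],0],[[0,3,0],[0,0,0],0],[[-0.5,4,0],[0,0,0],0],[[-0.5,4,0],[0,0,0],0],[[-0.5,4,0],[0,0,0],0],[[-0.5,4,0],[0,0,0],0]]'

```text
t: 10.65
eef_pos: [664.6, 121.2, 219.9]
tcp_rot: [-3.102, 0.361, 0.08]
ft_force: [1.1, 0.1, -1.5]
opening: 0.252
grip_force: 30.0
```

```bash
python3 - <<'E'
from h import *
a=read_camera("side");b=read_camera("scene")
s=state();print(s["t"],s["eef_pos"],s["tcp_rot"]*57.3,s["ft_force"])
A=cv2.resize(a[130:300,230:430],(600,510),interpolation=cv2.INTER_CUBIC)
cv2.imwrite("pics/side2.png",A);cv2.imwrite("pics/side2full.png",a);cv2.imwrite("pics/scene2full.png",b)
# top: side crop, right: scene basin
B=cv2.resize(b[180:260,235:315],(200,200),interpolation=cv2.INTER_CUBIC)
c=np.zeros((510,800,3),np.uint8);c[:,:600]=A;c[:200,600:]=B;cv2.imwrite("pics/chk.png",c)
E
```

```text
10.75 [664.  124.5 220. ] [-177.6   20.7    4.9] [ 0.6 -0.5 -0.7]
```

View pics/chk.png

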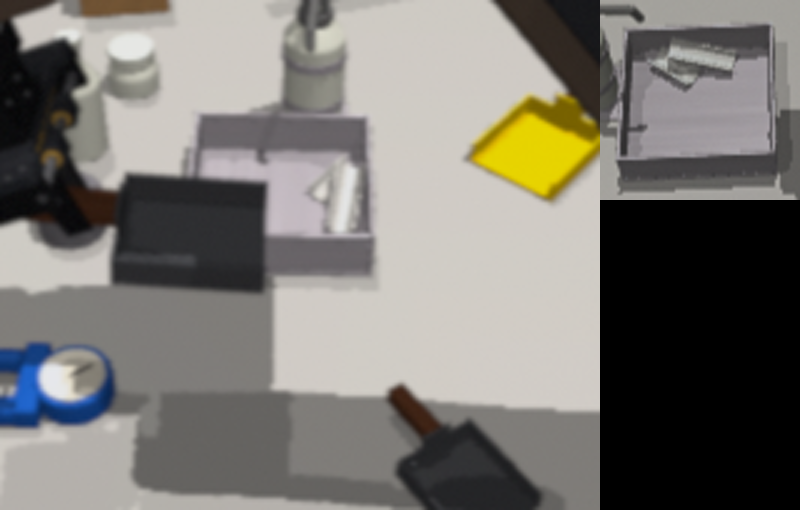

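Both splints lie in the basin (crop (340,195)) and the tray is empty. I set the tray back at its old place and first work out the levelling turn.

```bash
python3 - <<'E'
from h import *
from scipy.spatial.transform import Rotation as R
s=state();r=R.from_euler("xyz",s["tcp_rot"]);t=R.from_euler("xyz",[-3.141,.435,.074])
print((t*r.inv()).as_rotvec()*57.3,np.array([616,181.5,17.4])-s["eef_pos"],s["qvel"]*100)
E
```

```text
[-2.5  4.   0.2] [ -48.    57.  -202.6] [-6.9  0.3 -0.4 -4.4  0.  -4.6]
```

move_arm --commands '[[[-1.6,2,0],[-1.2,2,0.1],0],[[-1.6,2,-2],[-1.2,2,0.1],0],[[-1.6,1.7,-3],[0,0,0],0],[[0,0,-4],[0,0,0],0],[[0,0,-3],[0,0,0],0],[[0,0,-2],[0,0,0],0],[[0,0,-1],[0,0,0],0],[[0,0,0],[0,0,0],0],[[0,0,0],[0,0,0],0]]'

```text
t: 11.65
eef_pos: [617.6, 175.8, 70.4]
tcp_rot: [-3.141, 0.435, 0.068]
ft_force: [0.4, -0.6, -1.0]
opening: 0.25
grip_force: 30.0
```

```bash
python3 - <<'E'
from h import *
from scipy.spatial.transform import Rotation as R
s=state();r=R.from_euler("xyz",s["tcp_rot"]);t=R.from_euler("xyz",[-3.141,.435,.074])
print(s["t"],(t*r.inv()).as_rotvec()*57.3,np.array([616,181.5,17.4])-s["eef_pos"],s["qvel"]*100)
E
```

```text
11.65 [0.  0.  0.3] [ -1.6   5.7 -53. ] [ 0.  -0.9 -0.8 -0.2  0.3  0. ]
```

move_arm --commands '[[[-0.1,0.5,-1.5],[0,0,0.3],0],[[0,0,-1.5],[0,0,0],0],[[0,0,-1],[0,0,0],0],[[0,0,-0.6],[0,0,0],0],[[0,0,-0.4],[0,0,0],0],[[0,0,-0.2],[0,0,0],0],[[0,0,0],[0,0,0],0],[[0,0,0],[0,0,0],0]]'

```text
t: 12.45
eef_pos: [616.3, 180.7, 17.5]
tcp_rot: [3.142, 0.437, 0.074]
ft_force: [-0.7, -0.6, 0.3]
opening: 0.251
grip_force: 30.0
```

move_arm --commands '[[[0,0,-0.05],[0,0,0],0],[[0,0,0],[0,0,0],0.1],[[0,0,0],[0,0,0],0.5],[[0,0,0],[0,0,0],0.5],[[0,0,0],[0,0,0],0.5],[[0,0,0.5],[0,0,0],0.5],[[0,0,1.5],[0,0,0],0.5],[[0,0,3],[0,0,0],0.5],[[0,0,4],[0,0,0],0.5],[[0,0,4],[0,0,0],0.5]]'

```text
t: 13.45
eef_pos: [616.0, 180.7, 149.1]
tcp_rot: [3.141, 0.437, 0.074]
ft_force: [0.2, -0.0, 0.2]
opening: 0.499
grip_force: 0.0
```

move_arm --commands '[[[0,0,4],[0,0,0],0.5],[[0,0,4],[0,0,0],0.3],[[-1,-3,3],[0.6,-8,0],0],[[-1,-4,0],[0.6,-8,0],0],[[-1,-4,0],[0.7,-9,0],0],[[-1,-4,0],[0,0,0],0],[[-1,-4,0],[0,0,0],0],[[-1,-4,0],[0,0,0],0],[[-1,-4,0],[0,0,0],0],[[-1,-4,0],[0,0,0],0]]'

```text
t: 14.45
eef_pos: [535.4, -130.7, 258.1]
tcp_rot: [-3.141, 0.006, 0.074]
ft_force: [0.5, 0.5, -0.6]
opening: 0.002
grip_force: 0.0
```

```bash
python3 - <<'E'
from h import *
s=state();print(s["t"],s["eef_pos"],s["tcp_rot"]*57.3,s["opening"],s["joints"]*57.3)
im=read_camera("scene");cv2.imwrite("pics/scene3.png",im)
# tray: brown handle check
hsv=cv2.cvtColor(im,cv2.COLOR_BGR2HSV)
br=((hsv[...,0]<15)&(hsv[...,1]>100)&(hsv[...,2]<140)).astype(np.uint8);m=np.zeros_like(br);m[225:270,340:400]=br[225:270,340:400]
p=np.argwhere(m)[:,::-1].astype(np.float32);r=cv2.minAreaRect(p);print(len(p),r,[ray("scene",q,46) for q in cv2.boxPoints(r)])
# change vs first picture around tray / small tray
d=cv2.absdiff(im,cv2.imread("pics/scene0.png")).max(2)
print("diff dyn",(d[258:335,340:385]>40).sum(),"tray",(d[200:262,345:395]>40).sum(),"small",(d[160:195,350:397]>40).sum())
E
```

```text
14.45 [ 535.4 -130.7  258.1] [-180.     0.3    4.2] 0.0024389019068735865 [-20.5  19.7  96.3  -0.1  64.3  65.3]
140 ((372.73797607421875, 247.0349578857422), (20.881868362426758, 6.608185768127441), 82.40535736083984) [array([591.5, 166.5,  46. ]), array([588.4, 187.6,  46. ]), array([660.8, 191.3,  46. ]), array([663.8, 170.8,  46. ])]
diff dyn 5 tray 613 small 335
```

```bash
python3 - <<'E'
from h import *
print(ray("side",(335.5,123.6),206), pix("side",np.array([492.3,-283.2,206])))
im=cv2.imread("pics/side0.png")[110:150,315:360]
g=cv2.cvtColor(im,cv2.COLOR_BGR2GRAY)
for r in g[4:24,6:36]:print(' '.join('%3d'%v for v in r))
E
```

```text
[ 489.3 -280.8  206. ] [334.6 123.2]
161 161 162 161 160 155 144 114  76  63  56  48  46  43  42  42  40  38  40  39  39  39  39  39  42  52  65  71  69  57
156 152 151 151 147 134 116  86  54  41  41  40  40  39  40  40  39  39  39  39  40  39  39  39  43  53  65  72  71  60
134 122 119 118 116 109  98  79  55  40  39  41  40  40  40  39  39  40  39  39  40  39  39  39  42  55  67  71  67  55
110 103 101 101 101 100  98  90  67  45  39  39  40  40  40  40  40  39  40  40  39  39  40  39  43  55  65  69  65  55
100  99  99  99  99  98  98  94  78  53  40  40  41  40  41  41  39  40  39  40  39  40  41  43  46  51  59  62  63  61
 99  99  98  99  99  99  99  97  91  74  53  45  47  50  50  49  45  45  46  46  47  46  48  54  59  59  60  59  60  60
 99  99 100  98  99  98  99  99  96  90  73  64  66  72  74  70  65  65  64  61  60  59  60  61  61  60  59  58  58  59
 98  99  99  99  99  99  99  99  98  94  89  85  88  89  89  88  87  86  81  71  63  61  60  61  59  58  59  58  58  58
 99  99  98  99  99  99  99  98  96  94  93  92  93  93  93  93  93  92  90  81  69  60  59  58  58  58
[... 636 characters left out ...]
 159 153 129  89  55  43  48  59  72  72  63  55  53  53  50  49  56  68  75  80  88 101 115 124 125
159 159 158 158 156 152 145 134 107  72  48  48  66  82  82  67  54  52  58  69  82  97 115 124 126 128 132 137 139 140
151 148 146 147 146 143 141 137 122  89  56  50  70  86  86  70  54  52  68 100 121 130 136 139 140 140 140 140 141 140
144 142 142 142 141 141 141 134 113  80  54  51  72  87  86  71  55  49  62  98 125 138 141 141 141 141 141 141 141 141
141 141 141 140 141 141 139 126  97  66  49  54  74  87  85  74  59  48  53  81 117 136 141 141 140 141 142 143 145 146
141 141 141 141 141 140 136 117  83  55  48  57  76  88  83  71  56  48  47  70 113 138 145 145 145 145 147 151 156 157
```

Both views agree that the cap is at (491,-282). I move above it and come down.

move_arm --commands '[[[-1.1,-3.8,0],[0,0,0],0],[[-1.1,-3.8,0],[0,0,0],0],[[-1.1,-3.8,0],[0,0,0],0],[[-1.1,-3.8,0],[0,0,0],0],[[0,0,-1.5],[0,0,0],0],[[0,0,-1.5],[0,0,0],0],[[0,0,-1],[0,0,0],0],[[0,0,-0.5],[0,0,0],0],[[0,0,-0.5],[0,0,0],0],[[0,0,0],[0,0,0],0]]'

```text
t: 15.5
eef_pos: [492.3, -281.1, 206.8]
tcp_rot: [-3.141, 0.007, 0.074]
ft_force: [-0.4, -1.0, 0.0]
opening: 0.005
grip_force: 0.0
```

move_arm --commands '[[[0,0,-0.4],[0,0,0],0],[[0,0,-0.4],[0,0,0],0],[[0,0,-0.3],[0,0,0],0],[[0,0,-0.2],[0,0,0],0],[[0,0,0],[0,0,0],0]]'

```text
t: 16.0
eef_pos: [492.5, -281.3, 194.4]
tcp_rot: [-3.141, 0.006, 0.074]
ft_force: [-0.6, 1.9, 9.1]
opening: 0.002
grip_force: 4.5
```

move_arm --commands '[[[0,0,-0.15],[0,0,0],0],[[0,0,-0.1],[0,0,0],0],[[0,0,-0.1],[0,0,0],0],[[0,0,0],[0,0,0],0]]'

```text
t: 16.4
eef_pos: [492.6, -281.3, 192.2]
tcp_rot: [3.141, 0.005, 0.074]
ft_force: [-3.3, 5.6, 18.2]
opening: 0.005
grip_force: 9.3
```

move_arm --commands '[[[0,0,-0.08],[0,0,0],0],[[0,0,0],[0,0,0],0]]'

```text
t: 16.6
eef_pos: [492.6, -281.3, 192.1]
tcp_rot: [3.141, 0.005, 0.074]
ft_force: [-5.3, 5.0, 25.5]
opening: 0.008
grip_force: 12.8
```

move_arm --commands '[[[0,0,0.5],[0,0,0],0],[[0,0,0.5],[0,0,0],0],[[0,0,1],[0,0,0],0],[[0,0,3],[0,0,0],0],[[0,0,4],[0,0,0],0],[[0,0,4],[0,0,0],0],[[0,0,0],[0,0,0],0],[[0,0,0],[0,0,0],0]]'

```text
t: 17.4
eef_pos: [492.1, -281.3, 320.0]
tcp_rot: [3.141, 0.006, 0.074]
ft_force: [-0.2, 0.5, 0.4]
opening: 0.005
grip_force: 0.0
```

```bash
python3 - <<'E'
from h import *
im=read_camera("side");o=cv2.imread("pics/side0.png")
print(state()["ft_force"],state()["eef_pos"])
hs=lambda i:cv2.cvtColor(i,cv2.COLOR_BGR2HSV)
for i in(o,im):
    h=hs(i);b=((h[...,0]<15)&(h[...,1]>100)&(h[...,2]<140))[255:285,255:300];print("handle",b.sum(),np.argwhere(b).mean(0))
    w=(cv2.cvtColor(i,cv2.COLOR_BGR2GRAY)>150);print("bright in tray",w[262:290,292:334].sum(),"basin",w[172:215,295:355].sum())
E
```

```text
[ 0.  -0.4 -0.6] [ 491.9 -281.1  318.9]
handle 268 [14.4 19.8]
bright in tray 385 basin 756
handle 266 [13.5 19.7]
bright in tray 0 basin 353
```

The cap reached its stop: force rose sharply to 25 N, with no more travel at z = 192. It has been released, and the tray is flat and empty. Handing in.

```bash
python3 -c "
from cell import env
print(env.job_done())"
```

```text
the job is handed in; nothing more can be done
None
```

I tipped both splints into the soaking basin, set the empty tray flat again where it had been, then pressed the pump cap to its stop and let go; I didn't check by camera that it sprang back up. The job is handed in, at about 17 s on the robot's clock, with no verdict shown.

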